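Fit the double basket and hold the portafilter under the grinder

TASK

Get the espresso portafilter ready for dosing: put the deep (double) filter basket, not the shallow one, open side up into the portafilter while that rests in its tamping stand, so that its rim sits fully home on the portafilter's ring, and let go of it. Then lift the portafilter out of the stand by its handle and hold it under the coffee grinder's chute for me to start the grinder: level, the basket centred under the chute with its rim about 3 cm below the chute's mouth, the handle pointing straight out from the grinder's front. Finish while still holding it there in the air, steady, without touching the grinder at any time, and leave the shallow basket, tamper, mug and coffee jar where they are.

Things in the scene. Friction and masses are not known exactly. Their poses are not given: they have to be found in the camera images.
- portafilter: Bottomless portafilter, about 0.33 kg, loose in the stand: steel ring (outer diameter 66 mm, bore 54.6 mm right through, 28 mm tall), two side lugs (out to 40 mm, 17 to 23 mm up), thin neck, flat-sided brown wooden handle 27 mm wide, 25 mm high. Origin: centre of the ring's underside, z up; handle along its own -x, 60 to 165 mm from the ring's axis, centreline 14 mm above the ring's underside.
- portafilter_grip (a point): Where to grip the portafilter's handle: on its centreline, 115 mm from the ring's axis and 14 mm above the ring's underside (14 mm below the ring's top).
- portafilter_seat (a point): Point on the ring's axis, 4 mm above its underside: where the deep basket's origin lies when the basket is fully home.
- deep_basket: Deep (double) steel basket, 45 g, loose, open side up: straight cup 50.4 mm wide, 27 mm tall over all, top flange 62 mm wide, 3 mm thick, walls 2 mm. Enters the bore with 2 mm to spare all round; flange rests on the ring. Grip it firmly (45 N) across the flange, fingertips about 13 mm below its top; they meet the ring before it is home: let it fall the last 10 mm. Origin: underside centre, z up.
- deep_basket_rim (a point): Centre of the deep basket's open top, 27 mm above its origin.
- shallow_basket: Shallow (single) filter basket, NOT wanted: same 62 mm flange, but 19 mm tall over all and stepped in to a narrow 35 mm foot. Origin: centre of its underside.
- stand: Tamping stand, fixed: dark wooden block 92 x 92 mm, 42 mm tall, on it a low dark steel horseshoe (inner diameter 70, outer 80, 10 mm high) in which the portafilter's ring stands with 2 mm to spare; open at its own -x for the neck. Lift the portafilter over 15 mm straight up to clear it. Origin: centre of its underside, z up.
- grinder: Coffee grinder, fixed, 368 mm tall, grey hopper; its front looks along its own -x. Black base 22 mm high, 125 mm wide, to 110 mm ahead of the origin; aluminium column (front 5 mm ahead) and head (front 57 mm ahead, 190 to 266 mm high); black round nose (radius 21 mm, 197 to 243 mm high) over the chute, a steel tube of radius 16 mm. Origin: on the worktop in the middle of its body, z up.
- grinder_chute (a point): Centre of the chute's mouth, the lower end of the steel tube: 82 mm ahead (-x) of the grinder's origin and 175 mm above the worktop. It has the grinder's axes.
- tamper: Coffee tamper, loose, bystander: steel foot 51 mm in diameter, brown wooden knob, 87 mm tall. Origin: centre of its underside.
- mug: White mug with handle, 91 mm tall, standing on the white kitchen scale; bystander. Origin: centre of its outline (handle included) at its underside.
- coffee_jar: Glass coffee jar with green lid, 89 mm in diameter, 137 mm tall, loose, bystander. Origin: centre of its underside.
Mind the look-alikes: they are no part of the job. Leave any green or red look-alike of the deep_basket alone.

How it is judged:
By the outcome, as a careful person would: the job done as asked, in the order asked, and still so for the second after the job is handed in, while the arm keeps its last pose, push and grip.
It also fails if it takes over 51 s, if anything falls off the work surface, if the arm or the gripper's body presses on something with over 40 N, if the wrist force passes 120 N, or if a joint passes its speed limit or range.

ROBOT

A 6-joint arm with a two-finger parallel gripper is mounted at the origin on a cart in front of the work surface, level with it; the furniture and walls round the work are solid. World frame = base frame: x ahead of the robot, y to its left, z up, the work surface at z = 0. Lengths are in mm, angles in rad, forces in N, time in s.
With the tool pointing down it reaches from about 350 to 775 mm from the base axis. Payload 7.3 kg.
Tool frame: the origin (TCP) lies at the very end of the fingers, on their centre line; the grasp point (between the pads) lies 19 mm behind it; z points along the fingers, y is the line along which they close (so a half turn about z gives the same grasp; the last joint's range is limited). The gripper opens to 92 mm and grips with 3 to 60 N. Pads are 19 mm wide; open, the fingers measure 130 mm over their backs; the gripper's body (75 mm by 190 mm) begins 47 mm behind the grasp point.
Start: joints at [-1.37, 0.342, 1.524, -0, 1.275, -0.146], TCP at [178.465, -493.756, 226.741] pointing down, gripper open.
Joint ranges: [-2.53, 2.53], [-0.77, 2.02], [0.04, 2.7], [-1, 4.14], [0.28, 2.66], [-3.11, 3.11]. Speed limits (rad/s): [2.57, 2.57, 3.14, 3.14, 3.14, 3.14].

INTERFACE

Orientations are given as [roll, pitch, yaw] about the fixed x, y, z axes, in that order (R = Rz(yaw) Ry(pitch) Rx(roll)).
In Python, from plant import * gives the robot as it stands.
- The arm moves only by the tool arm_command, never from a script. Its arguments are lists of equal length, an entry for each row: "gripper": the finger opening in mm, from 0 to 91.8; "dp": the shift along the tool's x, y, z in units of 25 mm (1.0 is 25 mm), a list of three; "twist": the turn about the tool's z in units of 5 degrees (1.0 is 5 degrees). A call has exactly 5 rows; each row shifts and turns the commanded pose from where the row before left it, along the tool's axes as they then stand; what a row does not reach is not made up. A row lasts 1/8 s, in which the tool goes at most 62.5 mm and 10.7 degrees, less where a joint would pass 70% of its speed; a pose out of reach is approached as far as the arm can. A call is refused whole if a number of a shift passes 1 or a number of a turn 1, either way. A call with a gripper value outside its range is refused whole. The fingers move at their own pace and stop on an object; the grip force is fixed at half the most. Time passes only in rows, so rows that do not move let the fingers close, or fill a call up. It gives the time, the measured TCP pose, the force, the opening and the grip force at its end, in the units of the state.
- get_obs(): the state, without advancing time (a new reading comes with each control period).
- capture(name): name is "side" or "top" or "wrist"; returns the picture (480x640x3 uint8, red, green, blue); there is no depth.
- get_calibration(name): a dict with "mtx" (3x3 intrinsics, pixels), "dist_coeffs" ([k1, k2, p1, p2, k3] as OpenCV has them; the pictures are not rectified), "position" and "attitude" of the camera in the world; the wrist camera has in their place "mount" (4x4, takes a point from camera to tool coordinates, whose origin is the TCP and whose axes are the flange's). Camera axes: x right, y down, z forward; pixel columns grow to the right and rows downward; lengths in mm; the calibration is good to about 2 mm. A picture is of the moment at which its call begins: read the wrist's pose just before it. get_calibration takes no time and is no camera call.
- close_job(): hands the job in; it is judged then, once.
The state is a dict: "time": time; "joint_positions": joint angles; "dq": joint speeds; "tau": joint torques, N m; "tool_pos": TCP position; "tcp_rot": TCP orientation; "contact_force": force on the tool from outside, world axes, zero at the start; "moment": the same for the moment, N m; "grip_width": finger opening in mm; "finger_force": force on a finger pad.
Only numpy, scipy, OpenCV 4.12 (cv2) and the standard library are available. Lean on these libraries where they do the work, as an engineer would, in place of code of your own. Each camera call takes 0.05 s, during which the arm holds its last target. There are 200 camera calls.

## Working session

There is one attempt and no reset: what is moved stays moved. The work goes in short steps, Python scripts to look and compute and a tool call to move; the robot and the scene stay as the last step left them, time stands still between calls to the robot, and variables do not carry over. Pictures are saved under pics/ and viewed, at most 10 in all, crops included, and the job is handed in when it is done.

Besides the shell and the picture viewer there is one more tool, called after "Request:" by a JSON object that holds its "op" and its "data", one argument or row to a line. arm_command: Moves the arm, as the interface text tells. Its arguments: {"type":"object","properties":{"gripper":{"type":"array"},"dp":{"type":"array"},"twist":{"type":"array"}},"required":["gripper","dp","twist"]}

```bash
ls; mkdir -p pics; python3 - <<'E'
from plant import *
import cv2
o=get_obs();print(o)
for n in("top","side"):
    im=capture(n);cv2.imwrite(f"pics/{n}0.png",im[:,:,::-1]);print(n,get_calibration(n))
print(get_calibration("wrist"))
E
```

```text
pics
{'time': 0.0, 'joint_positions': array([-1.36999709e+00,  3.42749195e-01,  1.52498010e+00, -1.35572560e-05,
        1.27542406e+00, -1.46023569e-01]), 'dq': array([-0.0005872 ,  0.00043195, -0.00059542, -0.00089494, -0.00112233,
        0.00016321]), 'tau': array([-1.30491750e-03, -4.31244493e+01, -2.44221246e+01,  7.18543888e-02,
        5.60489588e-02, -1.29753853e-04]), 'tool_pos': array([ 178.3785238 , -493.34323442,  226.04412057]), 'tcp_rot': array([-3.14004668e+00, -2.14263605e-04,  3.46826593e-01]), 'contact_force': array([ 0.21864859, -0.63107124, -0.26028688]), 'moment': array([-0.0129352 ,  0.01359224, -0.03608859]), 'finger_force': 0.0, 'grip_width': 91.88831168039643}
top {'mtx': array([[612.1386615 ,   0.        , 317.82806102],
       [  0.        , 612.1386615 , 238.96381512],
       [  0.        ,   0.        ,   1.        ]]), 'dist_coeffs': array([0.02063278, 0.        , 0.        , 0.        , 0.        ]), 'position': array([ 172.20806785,  161.26518829, 1527.46557536]), 'attitude': array([-2.8771343 ,  0.00295797, -1.54586689])}
side {'mtx': array([[455.432
[... 247 characters left out ...]
.57390527, 1035.81724823,  591.19488021]), 'attitude': array([-2.0273764 , -0.01490667, -2.59316781])}
{'mtx': array([[345.44590236,   0.        , 322.28538343],
       [  0.        , 345.44590236, 241.95307843],
       [  0.        ,   0.        ,   1.        ]]), 'dist_coeffs': array([0.00704773, 0.        , 0.        , 0.        , 0.        ]), 'mount': array([[ 1.01312492e-03, -9.64363508e-01, -2.64578907e-01,
         7.12594915e+01],
       [ 9.99998630e-01,  1.32327612e-03, -9.94015995e-04,
         2.69078532e-01],
       [ 1.30870370e-03, -2.64577538e-01,  9.64363528e-01,
        -1.57123931e+02],
       [ 0.00000000e+00,  0.00000000e+00,  0.00000000e+00,
         1.00000000e+00]])}
```

View pics/top0.png

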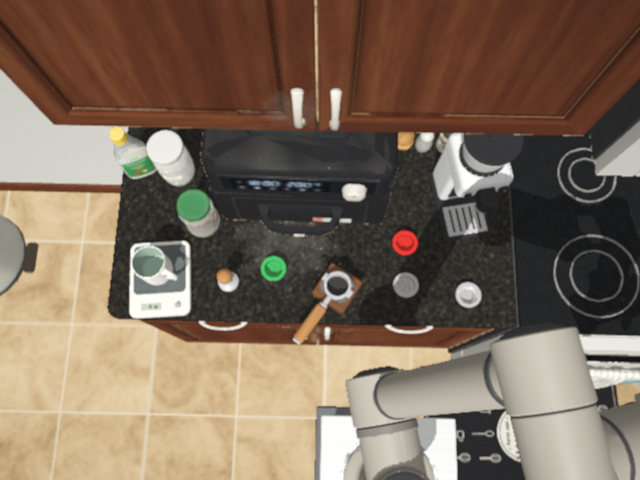

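View pics/side0.png

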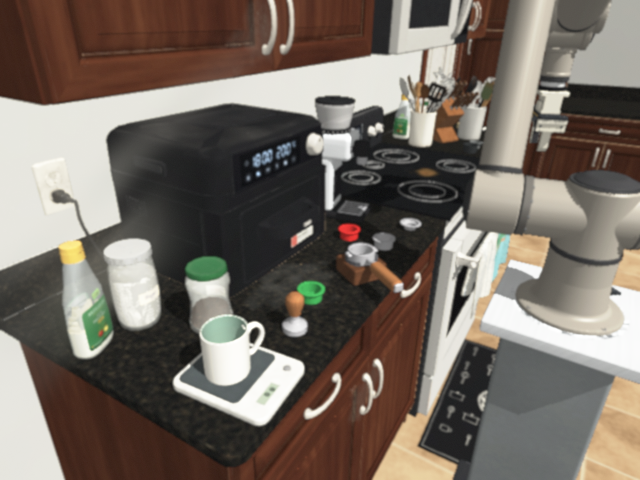

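The top view shows the portafilter in its stand at (336,287) with the handle running to (310,325), and the grinder at (480,165). The look-alikes are green at (273,268) and red at (405,243). There are two steel baskets, at (405,285) and (468,294), so I'll enlarge both.

```bash
cat > h.py <<'E'
import numpy as np, cv2
from plant import *
from scipy.spatial.transform import Rotation as R
def cam(n,o=None):
    c=get_calibration(n)
    if n=="wrist":
        T=np.eye(4);T[:3,:3]=R.from_euler('xyz',o['tcp_rot']).as_matrix();T[:3,3]=o['tool_pos'];T=T@c['mount'];return c,T[:3,:3],T[:3,3]
    return c,R.from_euler('xyz',c['attitude']).as_matrix(),c['position']
def ray(n,uv,z,o=None):
    c,M,p=cam(n,o)
    q=cv2.undistortPoints(np.array(uv,float).reshape(-1,1,2),c['mtx'],c['dist_coeffs']).reshape(-1,2)
    d=np.c_[q,np.ones(len(q))]@M.T
    return p+d*((z-p[2])/d[:,2])[:,None]
def proj(n,P,o=None):
    c,M,p=cam(n,o)
    return cv2.projectPoints((np.array(P,float)-p)@M,np.zeros(3),np.zeros(3),c['mtx'],c['dist_coeffs'])[0].reshape(-1,2)
E
python3 - <<'E'
from h import *
t=cv2.imread("pics/top0.png");s=cv2.imread("pics/side0.png")
a=cv2.resize(t[225:325,290:490],(800,400),interpolation=3)
b=cv2.resize(s[215:265,330:430],(400,200),interpolation=3)
c=cv2.resize(t[130:245,400:530],(226,200))
cv2.imwrite("pics/c.png",np.vstack([a,np.hstack([b,c,np.zeros((200,174,3),np.uint8)])]))
print(ray("top",[(405,285),(468,294)],25).round(0))
print(ray("top",[(338,285)],70).round(0),ray("top",[(299,337)],60).round(0))
print(ray("side",[(384,241),(411,224)],20).round(0))
E
```

```text
[[ 465.  -44.   25.]
 [ 447. -200.   25.]]
[[453. 124.  70.]] [[327. 214.  60.]]
[[ 459.  -36.   20.]
 [ 437. -185.   20.]]
```

View pics/c.png

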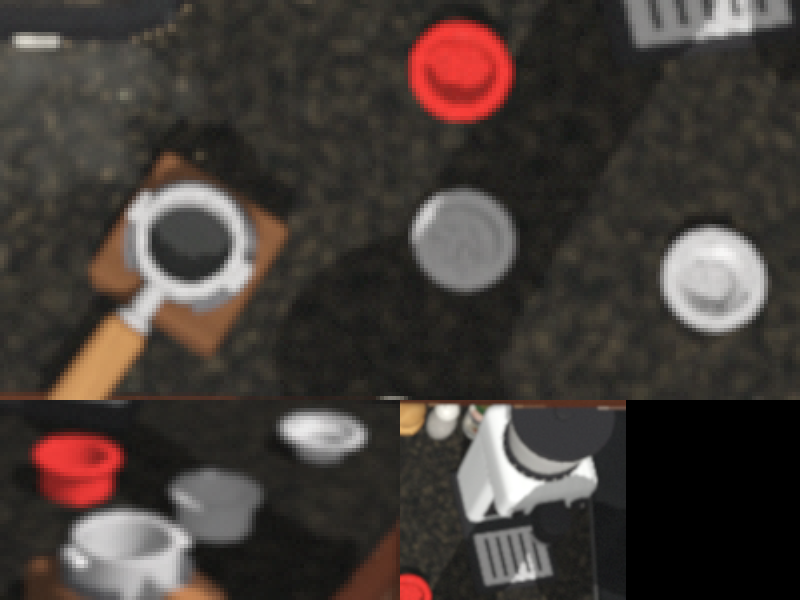

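Candidates, by pixel in the top view: steel (405,285), steel (468,294), red (405,243) and green (273,268). The steel one at (405,285) is tall with a straight cup in the side crop, so it is the deep basket. The one at (468,294) is low with a narrow foot, so it is the shallow one. Red and green are decoys.

Next I'll plan the approach, turning the tool so the camera points away from the grinder along the handle direction (yaw ≈ 144°).

```bash
cat >> h.py <<'E'
def plan(P,yaw,n,o=None,pos=None,y0=None):
    "rows taking tool (pointing down) from the present pose to P, yaw(deg) in n rows"
    o=o or get_obs(); p=np.array(o['tool_pos'] if pos is None else pos,float); M=R.from_euler('xyz',o['tcp_rot'])
    a=np.rad2deg(o['tcp_rot'][2]); t=-((yaw-a+180)%360-180)/5/n; st=(np.array(P)-p)/25/n
    for i in range(n):
        d=(M.inv().apply(st)).round(2); print(i,d.tolist(),round(t,2)); M=M*R.from_euler('z',t*5,degrees=True)
E
python3 - <<'E'
from h import *
plan((462,-40,150),144.5,25)
print(ray("top",[(465,219)],22).round(0), ray("top",[(490,148)],368).round(0))
print(proj("top",[(453,124,70)]))
E
```

```text
0 [0.67, -0.53, 0.12] -1.0
1 [0.72, -0.47, 0.12] -1.0
2 [0.75, -0.4, 0.12] -1.0
3 [0.79, -0.34, 0.12] -1.0
4 [0.81, -0.27, 0.12] -1.0
5 [0.83, -0.19, 0.12] -1.0
6 [0.85, -0.12, 0.12] -1.0
7 [0.85, -0.05, 0.12] -1.0
8 [0.86, 0.03, 0.12] -1.0
9 [0.85, 0.1, 0.12] -1.0
10 [0.84, 0.17, 0.12] -1.0
11 [0.82, 0.25, 0.12] -1.0
12 [0.79, 0.32, 0.12] -1.0
13 [0.76, 0.38, 0.12] -1.0
14 [0.73, 0.45, 0.12] -1.0
15 [0.69, 0.51, 0.12] -1.0
16 [0.64, 0.57, 0.12] -1.0
17 [0.59, 0.62, 0.12] -1.0
18 [0.53, 0.67, 0.12] -1.0
19 [0.47, 0.71, 0.12] -1.0
20 [0.41, 0.75, 0.12] -1.0
21 [0.34, 0.79, 0.12] -1.0
22 [0.27, 0.81, 0.12] -1.0
23 [0.2, 0.83, 0.12] -1.0
24 [0.13, 0.85, 0.12] -1.0
[[ 642. -200.   22.]] [[ 687. -174.  368.]]
[[337.91999145 284.83600466]]
```

Request:
{"op": "arm_command", "data": {
  "gripper": [91,91,91,91,91],
  "dp": [
    [0.67,-0.53,0.12],
    [0.72,-0.47,0.12],
    [0.75,-0.4,0.12],
    [0.79,-0.34,0.12],
    [0.81,-0.27,0.12]
  ],
  "twist": [-1,-1,-1,-1,-1]
}}

```text
time: 0.72
tool_pos: [235.2, -402.1, 211.3]
tcp_rot: [-3.141, -0.0, 0.786]
contact_force: [0.3, -0.1, -1.2]
grip_width: 91.0
finger_force: 0.0
```

Request:
{"op": "arm_command", "data": {
  "gripper": [91,91,91,91,91],
  "dp": [
    [0.83,-0.19,0.12],
    [0.85,-0.12,0.12],
    [0.85,-0.05,0.12],
    [0.86,0.03,0.12],
    [0.85,0.1,0.12]
  ],
  "twist": [-1,-1,-1,-1,-1]
}}

```text
time: 1.35
tool_pos: [291.8, -311.4, 196.4]
tcp_rot: [-3.141, -0.0, 1.222]
contact_force: [-0.1, -0.0, -0.3]
grip_width: 91.0
finger_force: 0.0
```

Request:
{"op": "arm_command", "data": {
  "gripper": [91,91,91,91,91],
  "dp": [
    [0.84,0.17,0.12],
    [0.82,0.25,0.12],
    [0.79,0.32,0.12],
    [0.76,0.38,0.12],
    [0.73,0.45,0.12]
  ],
  "twist": [-1,-1,-1,-1,-1]
}}

```text
time: 1.98
tool_pos: [348.2, -220.7, 181.4]
tcp_rot: [-3.141, -0.0, 1.659]
contact_force: [0.1, 0.2, -0.7]
grip_width: 90.5
finger_force: 0.0
```

Request:
{"op": "arm_command", "data": {
  "gripper": [91,91,91,91,91],
  "dp": [
    [0.69,0.51,0.12],
    [0.64,0.57,0.12],
    [0.59,0.62,0.12],
    [0.53,0.67,0.12],
    [0.47,0.71,0.12]
  ],
  "twist": [-1,-1,-1,-1,-1]
}}

```text
time: 2.6
tool_pos: [404.3, -129.8, 166.4]
tcp_rot: [-3.141, -0.0, 2.095]
contact_force: [-0.1, -0.2, -0.3]
grip_width: 91.2
finger_force: 0.0
```

Request:
{"op": "arm_command", "data": {
  "gripper": [91,91,91,91,91],
  "dp": [
    [0.41,0.75,0.12],
    [0.34,0.79,0.12],
    [0.27,0.81,0.12],
    [0.2,0.83,0.12],
    [0.13,0.85,0.12]
  ],
  "twist": [-1,-1,-1,-1,-1]
}}

```text
time: 3.22
tool_pos: [460.4, -38.7, 151.3]
tcp_rot: [-3.141, -0.001, 2.531]
contact_force: [-0.3, 0.2, 0.8]
grip_width: 91.0
finger_force: 0.0
```

```bash
python3 - <<'E'
from h import *
import json
o=get_obs();im=capture("wrist")[:,:,::-1];cv2.imwrite("pics/w1.png",im)
json.dump({k:np.array(v).tolist() for k,v in o.items()},open("w1.json","w"))
print(proj("wrist",[(465,-44,27)],o),proj("wrist",[(453,124,70),(360,191,56)],o))
E
```

```text
[[319.97467441 242.86259085]] [[ 523.06738493  101.58656448]
 [ 543.57493076 -104.16177283]]
```

View pics/w1.png

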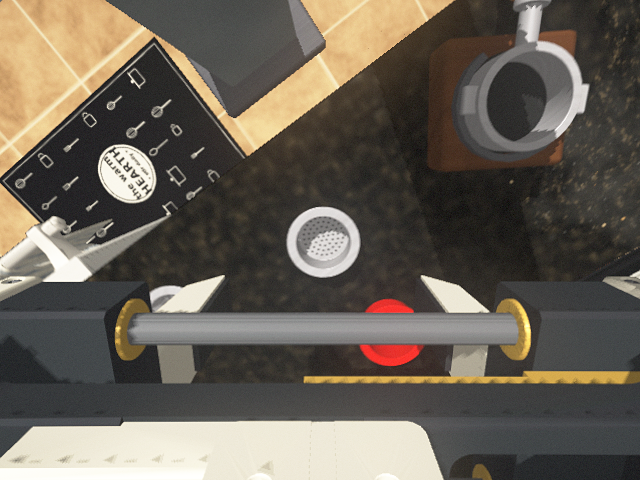

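The wrist view shows the deep basket, open side up with a perforated floor, at (323,242). The portafilter ring is at about (530,100) and the red decoy at (390,332). I'll refine the basket and ring by fitting circles.

```bash
cat >> h.py <<'E'
def blob(im,seed,win,z,n,o,thr=110):
    g=cv2.cvtColor(im,cv2.COLOR_BGR2GRAY);hsv=cv2.cvtColor(im,cv2.COLOR_BGR2HSV)
    m=((g>thr)&(hsv[:,:,1]<70)).astype(np.uint8);w=np.zeros_like(m);cv2.circle(w,seed,win,1,-1);m&=w
    k,l,s,c=cv2.connectedComponentsWithStats(m);i=1+s[1:,4].argmax()
    cs=cv2.findContours((l==i).astype(np.uint8),0,1)[0];h=max(cs,key=len).reshape(-1,2)
    return ray(n,h,z,o)[:,:2]
def circ(P,r=None,it=30):
    from scipy.optimize import least_squares
    f=lambda q:np.hypot(*(P-q[:2]).T)-(r or q[2])
    s=least_squares(f,[*P.mean(0),30],loss='soft_l1',f_scale=.5);return s.x.round(1),np.median(abs(s.fun)).round(2)
E
python3 - <<'E'
from h import *
import json
o={k:np.array(v) for k,v in json.load(open("w1.json")).items()};im=cv2.imread("pics/w1.png")
for th in(90,120): print("basket",circ(blob(im,(323,242),50,25.5,"wrist",o,th)))
print("red",ray("wrist",[(390,332)],27,o).round(0))
# ring top outer ellipse by hand: left 476?, right 582; inner bore
for th in(100,130): print("ring",circ(blob(im,(528,98),58,70,"wrist",o,th)))
print("lugs",ray("wrist",[(467,103),(584,97)],63,o).round(1),"neck",ray("wrist",[(532,5)],58,o).round(1))
print("stand corners",ray("wrist",[(429,170),(563,164),(575,31),(431,42)],42,o).round(1))
E
```

```text
basket (array([466.6, -42.1,  31.2]), np.float64(0.21))
basket (array([466.6, -42. ,  30.9]), np.float64(0.19))
red [[570. -40.  27.]]
ring (array([453.2, 128.1,  32.7]), np.float64(0.39))
ring (array([450. , 132.3,  26.1]), np.float64(3.48))
lugs [[434.   96.9  63. ]
 [474.9 161.5  63. ]] neck [[407.2 159.8  58. ]]
stand corners [[462.   58.8  42. ]
 [515.8 143.3  42. ]
 [438.5 187.1  42. ]
 [387.9 103.5  42. ]]
```

```bash
python3 - <<'E'
from h import *
o=get_obs();print(o['tool_pos'].round(1),o['tcp_rot'].round(4)); plan((466.6,-42.1,14),np.rad2deg(o['tcp_rot'][2]),7)
E
```

```text
[461.2 -37.1 151. ] [ 3.1408e+00 -8.0000e-04  2.5354e+00]
0 [-0.04, -0.01, 0.78] -0.0
1 [-0.04, -0.01, 0.78] -0.0
2 [-0.04, -0.01, 0.78] -0.0
3 [-0.04, -0.01, 0.78] -0.0
4 [-0.04, -0.01, 0.78] -0.0
5 [-0.04, -0.01, 0.78] -0.0
6 [-0.04, -0.01, 0.78] -0.0
```

Request:
{"op": "arm_command", "data": {
  "gripper": [91,91,91,91,91],
  "dp": [
    [-0.06,-0.01,0.9],
    [-0.06,-0.02,0.9],
    [-0.06,-0.02,0.9],
    [-0.05,-0.01,0.9],
    [-0.05,-0.01,0.9]
  ],
  "twist": [0,0,0,0,0]
}}

```text
time: 3.9
tool_pos: [464.7, -45.1, 38.4]
tcp_rot: [-3.141, -0.0, 2.527]
contact_force: [0.4, 0.0, 0.6]
grip_width: 91.2
finger_force: 0.0
```

Request:
{"op": "arm_command", "data": {
  "gripper": [91,91,91,50,50],
  "dp": [
    [0,0,0.5],
    [0,0,0.45],
    [0,0,0],
    [0,0,0],
    [0,0,0]
  ],
  "twist": [0,0,0,0,0]
}}

```text
time: 4.53
tool_pos: [465.4, -44.9, 16.0]
tcp_rot: [3.141, 0.001, 2.529]
contact_force: [-0.4, -0.4, -0.3]
grip_width: 75.3
finger_force: 0.0
```

Request:
{"op": "arm_command", "data": {
  "gripper": [50,50,50,50,50],
  "dp": [
    [0,0,0],
    [0,0,0],
    [0,0,0],
    [0,0,0],
    [0,0,0]
  ],
  "twist": [0,0,0,0,0]
}}

```text
time: 5.15
tool_pos: [465.3, -44.8, 15.8]
tcp_rot: [3.141, 0.001, 2.528]
contact_force: [-0.7, 0.7, 5.0]
grip_width: 60.7
finger_force: 30.0
```

Request:
{"op": "arm_command", "data": {
  "gripper": [50,50,50,50,50],
  "dp": [
    [0,0,-0.4],
    [0,0,-0.8],
    [0,0,-1],
    [0,0,-1],
    [0,0,-1]
  ],
  "twist": [0,0,0,0,0]
}}

```text
time: 5.78
tool_pos: [464.7, -44.8, 121.5]
tcp_rot: [-3.141, -0.0, 2.528]
contact_force: [0.9, -0.4, -0.2]
grip_width: 60.6
finger_force: 30.0
```

```bash
python3 - <<'E'
from h import *
o=get_obs();print(o['tool_pos'].round(1),o['tcp_rot'].round(4),o['grip_width']); plan((453.5,128.5,130),np.rad2deg(o['tcp_rot'][2]),10)
im=capture("wrist")[:,:,::-1];cv2.imwrite("pics/w2.png",im)
o=get_obs();print(circ(blob(im,(528,98),58,70,"wrist",o,100)))
E
```

```text
[464.7 -44.8 121.5] [-3.1413e+00 -2.0000e-04  2.5284e+00] 60.55094992537811
0 [0.44, 0.54, -0.03] -0.0
1 [0.44, 0.54, -0.03] -0.0
2 [0.44, 0.54, -0.03] -0.0
3 [0.44, 0.54, -0.03] -0.0
4 [0.44, 0.54, -0.03] -0.0
5 [0.44, 0.54, -0.03] -0.0
6 [0.44, 0.54, -0.03] -0.0
7 [0.44, 0.54, -0.03] -0.0
8 [0.44, 0.54, -0.03] -0.0
9 [0.44, 0.54, -0.03] -0.0
(array([454.7, 124.3,  27.6]), np.float64(2.24))
```

Request:
{"op": "arm_command", "data": {
  "gripper": [50,50,50,50,50],
  "dp": [
    [0.44,0.54,0],
    [0.44,0.54,0],
    [0.44,0.54,0],
    [0.44,0.54,0],
    [0.44,0.54,0]
  ],
  "twist": [0,0,0,0,0]
}}

```text
time: 6.45
tool_pos: [458.2, 43.7, 119.8]
tcp_rot: [-3.141, -0.001, 2.529]
contact_force: [0.8, 0.5, -0.0]
grip_width: 59.9
finger_force: 30.0
```

Request:
{"op": "arm_command", "data": {
  "gripper": [50,50,50,50,50],
  "dp": [
    [0,0,-0.3],
    [0,0,0],
    [0,0,0],
    [0,0,0],
    [0,0,0]
  ],
  "twist": [0,0,0,0,0]
}}

```text
time: 7.08
tool_pos: [458.8, 41.7, 127.8]
tcp_rot: [-3.141, -0.0, 2.528]
contact_force: [-0.7, 0.2, -0.9]
grip_width: 60.6
finger_force: 30.0
```

```bash
python3 - <<'E'
from h import *
import json
o=get_obs();im=capture("wrist")[:,:,::-1];cv2.imwrite("pics/w3.png",im)
json.dump({k:np.array(v).tolist() for k,v in o.items()},open("w3.json","w"))
print(o['tool_pos'].round(1),o['tcp_rot'].round(4));print(proj("wrist",[(453.5,128.5,70),o['tool_pos']+[0,0,13]],o))
E
```

```text
[458.8  41.7 127.8] [-3.1414e+00 -1.0000e-04  2.5278e+00]
[[432.83988113 175.50031598]
 [321.9971205  308.44139399]]
```

View pics/w3.png

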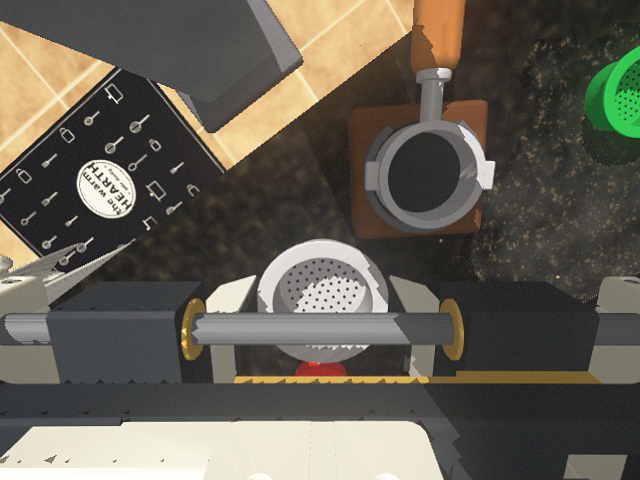

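The deep basket is held upright at (322,301). The ring is at about (427,175), with the handle running up to (438,30). I'll enlarge both for exact edges.

```bash
python3 - <<'E'
from h import *
import cv2
im=cv2.imread("pics/w3.png")
a=cv2.resize(im[110:240,360:500],(560,520),interpolation=3)
b=cv2.resize(im[232:372,250:310],(240,560),interpolation=3)[:520]
cv2.imwrite("pics/c3.png",np.hstack([a,b]))
E
```

```text
(no output)
```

View pics/c3.png

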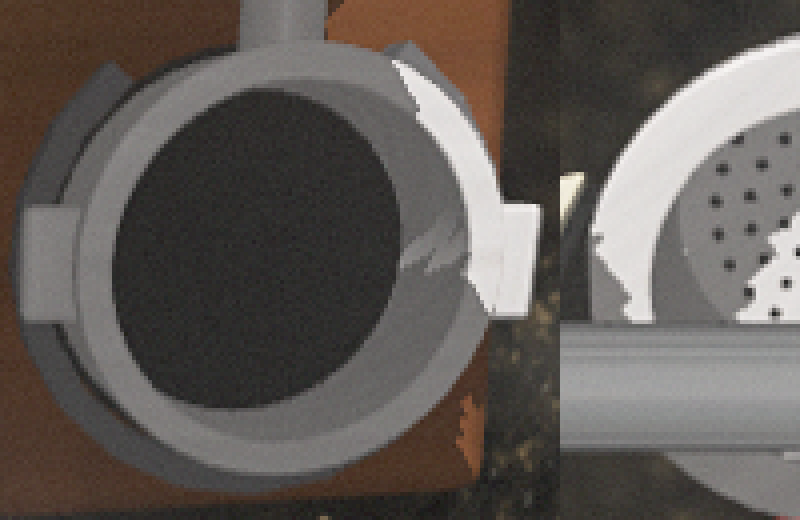

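```bash
python3 - <<'E'
from h import *
import json
o={k:np.array(v) for k,v in json.load(open("w3.json")).items()}
f=lambda L:np.array(L)/4+[360,110]
out=f([(78,262),(285,41),(280,474),(500,215),(470,385),(120,385),(395,62)])
inn=f([(113,255),(470,255),(290,78),(275,440)])
for z in(70,):
  a=circ(ray("wrist",out,z,o)[:,:2]);b=circ(ray("wrist",inn,z,o)[:,:2]);print(a,b)
T=o['tool_pos']; M=R.from_euler('xyz',o['tcp_rot'])
bp=np.array([(258,294.5),(270,267),(310,241.5),(282.5,353),(302.5,361),(387,294)])
k=circ(ray("wrist",bp,T[2]+12,o)[:,:2]);print("basket",k)
print("ring-basket in tool axes", M.inv().apply(np.r_[a[0][:2]-k[0][:2],0]).round(1), M.inv().apply(np.r_[b[0][:2]-k[0][:2],0]).round(1), "basket-TCP",M.inv().apply(np.r_[k[0][:2]-T[:2],0]).round(1))
q=ray("wrist",[(432,100),(438,30)],56,o)[:,:2];print("handle pts",q.round(1))
for p in (q[1],):
  d=p-b[0][:2];print(np.rad2deg(np.arctan2(d[1],d[0])),np.linalg.norm(d))
l=ray("wrist",f([(22,263),(540,260)]),65,o)[:,:2];print("lugs",l.round(1),l.mean(0),np.linalg.norm(l[1]-l[0]))
E
```

```text
(array([454.2, 128.2,  32.5]), np.float64(0.39)) (array([453.8, 128.2,  27.3]), np.float64(0.02))
basket (array([458.5,  42.2,  30.3]), np.float64(0.36))
ring-basket in tool axes [53.  67.8 -0. ] [53.4 67.6 -0. ] basket-TCP [0.5 0.2 0. ]
handle pts [[416.9 154.2]
 [385.8 176.4]]
144.7006669755644 83.34769711019256
lugs [[430.6  95. ]
 [476.8 161.5]] [453.70082467 128.23339175] 81.01421277955791
```

Request:
{"op": "arm_command", "data": {
  "gripper": [50,50,50,50,50],
  "dp": [
    [0.53,0.68,0],
    [0.53,0.68,0],
    [0.53,0.68,0],
    [0.54,0.67,0],
    [0,0,0]
  ],
  "twist": [0,0,0,0,0]
}}

```text
time: 7.75
tool_pos: [454.1, 128.9, 127.9]
tcp_rot: [-3.142, -0.0, 2.53]
contact_force: [0.3, -0.2, -0.1]
grip_width: 60.4
finger_force: 30.0
```

Request:
{"op": "arm_command", "data": {
  "gripper": [50,50,50,50,50],
  "dp": [
    [0,0,0.4],
    [0,0,0.5],
    [0,0,0.4],
    [0,0,0.2],
    [0,0,0]
  ],
  "twist": [0,0,0,0,0]
}}

```text
time: 8.38
tool_pos: [454.1, 127.9, 90.0]
tcp_rot: [-3.141, -0.001, 2.528]
contact_force: [-0.6, 0.3, 0.1]
grip_width: 60.1
finger_force: 30.0
```

Request:
{"op": "arm_command", "data": {
  "gripper": [50,50,50,50,50],
  "dp": [
    [0,0,0.15],
    [0,0,0.15],
    [0,0,0.15],
    [0,0,0.1],
    [0,0,0]
  ],
  "twist": [0,0,0,0,0]
}}

```text
time: 9.0
tool_pos: [454.2, 128.1, 76.5]
tcp_rot: [-3.141, -0.0, 2.528]
contact_force: [0.4, -0.1, -0.6]
grip_width: 60.5
finger_force: 30.0
```

Request:
{"op": "arm_command", "data": {
  "gripper": [50,50,50,50,50],
  "dp": [
    [0,0,0.08],
    [0,0,0.06],
    [0,0,0],
    [0,0,0],
    [0,0,0]
  ],
  "twist": [0,0,0,0,0]
}}

```text
time: 9.62
tool_pos: [454.4, 128.1, 73.3]
tcp_rot: [3.142, 0.0, 2.528]
contact_force: [0.0, 0.0, 0.2]
grip_width: 60.6
finger_force: 30.0
```

Request:
{"op": "arm_command", "data": {
  "gripper": [91,91,91,91,91],
  "dp": [
    [0,0,0],
    [0,0,0],
    [0,0,0],
    [0,0,0],
    [0,0,0]
  ],
  "twist": [0,0,0,0,0]
}}

```text
time: 10.25
tool_pos: [454.3, 128.1, 73.2]
tcp_rot: [-3.142, 0.0, 2.528]
contact_force: [0.4, -0.4, 0.0]
grip_width: 90.7
finger_force: 0.0
```

Request:
{"op": "arm_command", "data": {
  "gripper": [91,91,91,91,91],
  "dp": [
    [0,0,-0.4],
    [0,0,-0.8],
    [0,0,-0.8],
    [0,0,-0.6],
    [0,0,0]
  ],
  "twist": [0,0,0,0,0]
}}

```text
time: 10.88
tool_pos: [455.1, 128.2, 139.7]
tcp_rot: [3.14, 0.002, 2.529]
contact_force: [0.3, -1.1, 0.4]
grip_width: 91.3
finger_force: 0.0
```

```bash
python3 - <<'E'
from h import *
import json
o=get_obs();im=capture("wrist")[:,:,::-1];cv2.imwrite("pics/w4.png",im)
s=capture("side")[:,:,::-1]
json.dump({k:np.array(v).tolist() for k,v in o.items()},open("w4.json","w"))
print(o['tool_pos'].round(1),o['tcp_rot'].round(4));print(proj("wrist",[(453.9,128.2,73)],o),proj("side",[(453.9,128.2,73)]))
u=proj("side",[(453.9,128.2,73)])[0].astype(int)
c=cv2.resize(s[u[1]-30:u[1]+30,u[0]-40:u[0]+40],(800,600),interpolation=3)
a=cv2.resize(im[150:350,220:420],(400,400));cv2.imwrite("pics/c4.png",np.hstack([a,cv2.resize(c,(400,300)) if 0 else cv2.resize(s[u[1]-40:u[1]+40,u[0]-40:u[0]+40],(400,400),interpolation=3)]))
E
```

```text
[455.1 128.2 139.7] [3.1395e+00 2.5000e-03 2.5285e+00]
[[320.72158371 254.03848503]] [[360.69488191 247.5563235 ]]
```

View pics/c4.png

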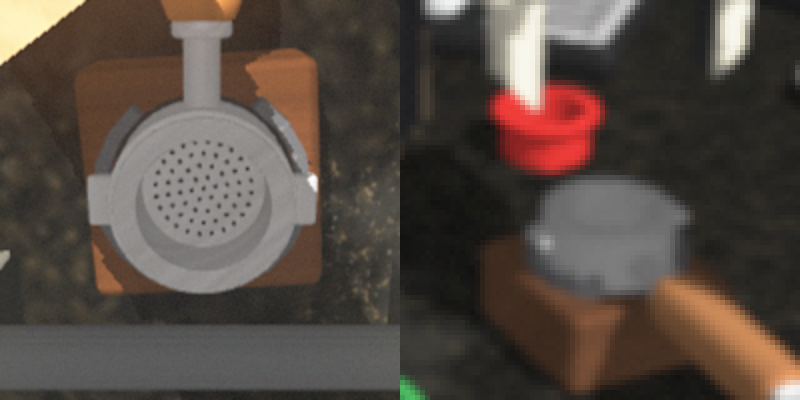

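The basket is seated concentrically and flush. The handle lines up with tool x, so I'll go 116 mm along it, down, and grip.

Request:
{"op": "arm_command", "data": {
  "gripper": [91,91,91,91,91],
  "dp": [
    [0.93,0,0.3],
    [0.93,0,0.3],
    [0.93,-0.02,0.4],
    [0.93,0,0.4],
    [0.92,0,0.5]
  ],
  "twist": [0,0,0,0,0]
}}

```text
time: 11.6
tool_pos: [358.1, 194.7, 89.9]
tcp_rot: [-3.141, -0.001, 2.528]
contact_force: [0.6, 0.3, -0.5]
grip_width: 91.2
finger_force: 0.0
```

Request:
{"op": "arm_command", "data": {
  "gripper": [91,91,91,91,91],
  "dp": [
    [0,0,0.7],
    [0,0,0.7],
    [0,0,0.6],
    [0,0,0.2],
    [0,0,0]
  ],
  "twist": [0,0,0,0,0]
}}

```text
time: 12.22
tool_pos: [358.9, 194.3, 35.4]
tcp_rot: [-3.141, -0.001, 2.528]
contact_force: [1.0, -0.3, -0.3]
grip_width: 91.0
finger_force: 0.0
```

Request:
{"op": "arm_command", "data": {
  "gripper": [40,20,20,20,20],
  "dp": [
    [0,0,-0.06],
    [0,0,0],
    [0,0,0],
    [0,0,0],
    [0,0,0]
  ],
  "twist": [0,0,0,0,0]
}}

```text
time: 12.85
tool_pos: [359.1, 194.4, 37.2]
tcp_rot: [-3.142, 0.0, 2.528]
contact_force: [0.2, -0.6, -0.0]
grip_width: 45.6
finger_force: 0.0
```

Request:
{"op": "arm_command", "data": {
  "gripper": [15,15,15,15,15],
  "dp": [
    [0,0,0],
    [0,0,0],
    [0,0,0],
    [0,0,0],
    [0,0,0]
  ],
  "twist": [0,0,0,0,0]
}}

```text
time: 13.48
tool_pos: [359.1, 194.4, 37.2]
tcp_rot: [-3.141, 0.0, 2.528]
contact_force: [-0.1, 0.1, -0.3]
grip_width: 26.5
finger_force: 30.0
```

Request:
{"op": "arm_command", "data": {
  "gripper": [15,15,15,15,15],
  "dp": [
    [0,0,-0.2],
    [0,0,-0.3],
    [0,0,-0.4],
    [0,0,-0.4],
    [0,0,-0.4]
  ],
  "twist": [0,0,0,0,0]
}}

```text
time: 14.1
tool_pos: [359.2, 194.4, 80.5]
tcp_rot: [3.141, 0.0, 2.528]
contact_force: [0.1, -0.6, -3.6]
grip_width: 26.7
finger_force: 30.0
```

Request:
{"op": "arm_command", "data": {
  "gripper": [15,15,15,15,15],
  "dp": [
    [0,0,-0.6],
    [0,0,-0.6],
    [0,0,-0.6],
    [0,0,-0.4],
    [0,0,0]
  ],
  "twist": [0,0,0,0,0]
}}

```text
time: 14.72
tool_pos: [359.5, 194.6, 135.3]
tcp_rot: [3.14, 0.001, 2.528]
contact_force: [0.4, 0.7, -4.9]
grip_width: 27.4
finger_force: 30.0
```

```bash
python3 - <<'E'
from h import *
import json
o=get_obs();im=capture("wrist")[:,:,::-1];cv2.imwrite("pics/w5.png",im)
s=capture("side")[:,:,::-1];t=capture("top")[:,:,::-1];cv2.imwrite("pics/s5.png",s);cv2.imwrite("pics/t5.png",t)
json.dump({k:np.array(v).tolist() for k,v in o.items()},open("w5.json","w"))
print(o['tool_pos'].round(1),o['tcp_rot'].round(4),o['contact_force'],o['moment'])
M=R.from_euler('xyz',o['tcp_rot']);P=M.apply([-115,0,-19-17])+o['tool_pos'];print(P)
u=proj("side",[P])[0].astype(int);print(u,proj("wrist",[P],o))
a=cv2.resize(im[:,80:560],(400,400))
b=cv2.resize(s[u[1]-50:u[1]+50,u[0]-50:u[0]+50],(400,400),interpolation=3)
c=cv2.resize(t[130:250,430:520],(150,200),interpolation=3);d=cv2.resize(s[90:220,300:385],(130,200),interpolation=3)
e=np.zeros((200,800,3),np.uint8);e[:,:150]=c;e[:,150:280]=d
cv2.imwrite("pics/c5.png",np.vstack([np.hstack([a,b]),e]))
E
```

```text
[359.5 194.6 135.3] [3.1404e+00 1.0000e-03 2.5285e+00] [ 0.39258931  0.6651806  -4.88889212] [ 0.26650068  0.16665505 -0.01494672]
[453.47182474 128.36862489 171.46434036]
[363 210] [[321.81335253 550.50501981]]
```

View pics/c5.png

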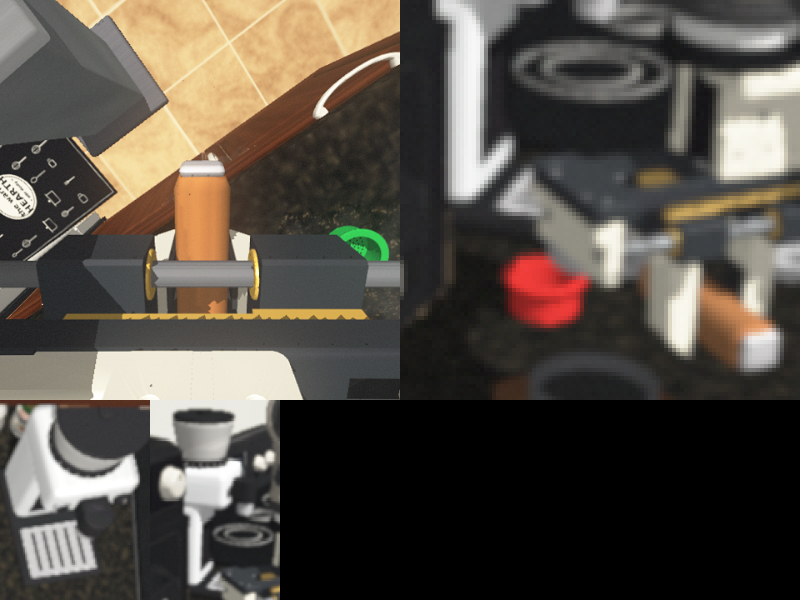

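The portafilter is lifted: the side crop shows the empty stand and the handle in the fingers. The grinder crops are small, so I'll make one enlarged top-and-side view of it with tick marks.

```bash
python3 - <<'E'
from h import *
t=cv2.imread("pics/t5.png");s=cv2.imread("pics/s5.png")
def crop(im,x,y,w,h,k):
    c=cv2.resize(im[y:y+h,x:x+w],(w*k,h*k),interpolation=cv2.INTER_CUBIC)
    for i in range(0,w,10): cv2.line(c,(i*k,0),(i*k,4 if (x+i)%50 else 12),(0,255,255),1)
    for i in range(0,h,10): cv2.line(c,(0,i*k),(4 if (y+i)%50 else 12,i*k),(0,255,255),1)
    return c
a=crop(t,430,130,86,110,5);b=crop(s,310,90,74,110,5)
cv2.imwrite("pics/c6.png",np.hstack([a,b])); print(a.shape,b.shape)
E
```

```text
(550, 430, 3) (550, 370, 3)
```

View pics/c6.png

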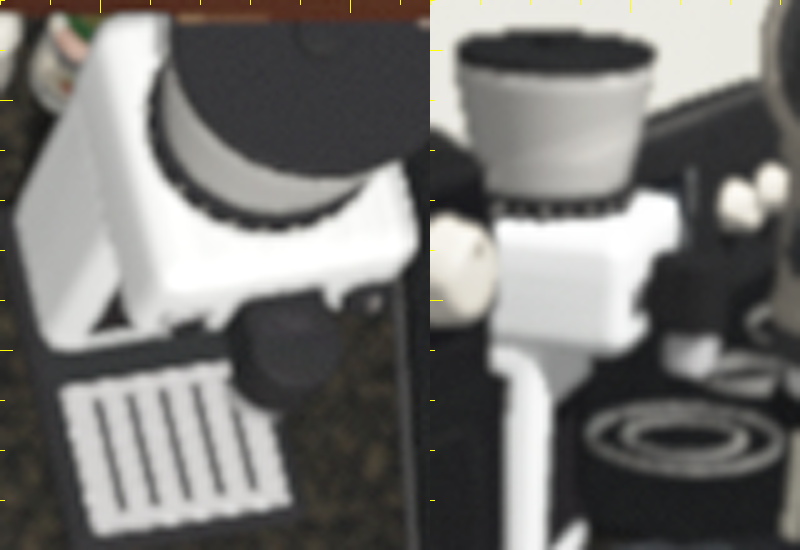

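The top view shows the tray corners, the nose disc at crop (295,338) and the head's front edge. The side view shows the chute's mouth at crop (690,366). I'll solve the grinder pose from these.

```bash
python3 - <<'E'
from h import *
from scipy.optimize import least_squares
T=lambda x,y:(430+x/5,130+y/5)
S=lambda x,y:(310+(x-430)/5,90+y/5)
tr=ray("top",[T(62,388),T(228,362),T(292,502),T(98,535)],23)[:,:2];print("tray",tr.round(0).tolist())
ang=lambda v:np.rad2deg(np.arctan2(v[1],v[0]))
print("side edges dir",ang(tr[0]-tr[3]),ang(tr[1]-tr[2]),"cross-90 (back,front)",ang(tr[0]-tr[1])-90,ang(tr[3]-tr[2])-90)
fb=(tr[0]+tr[1])/2,(tr[2]+tr[3])/2;print("mids",fb,ang(fb[0]-fb[1]))
hd=ray("top",[T(172,296),T(408,262)],266)[:,:2];print("head",hd.round(0),ang(hd[0]-hd[1])-90)
nt=ray("top",[T(295,338)],243)[0];print("nose top",nt.round(1))
nb=ray("top",[T(283,364)],197)[0];print("nose bottom",nb.round(1))
ch=ray("side",[S(690,366.5)],175)[0];print("chute from side",ch.round(1))
# two-ray triangulation: vertical axis through chute using top (nose z=243) and side with free z
def f(q): return np.r_[proj("side",[[q[0],q[1],175]])[0]-S(690,366.5),proj("top",[[q[0],q[1],243]])[0]-T(295,338)]
r=least_squares(f,[630,-200]);print("joint",r.x.round(1),r.fun.round(2))
E
```

```text
tray [[671.0, -143.0], [687.0, -229.0], [612.0, -258.0], [593.0, -159.0]]
side edges dir 11.610974267187158 21.504477330712763 cross-90 (back,front) 10.633792122784385 11.315763937468802
mids (array([ 678.93823998, -186.04543721]), array([ 602.56854876, -208.76086756])) 16.56460362581026
head [[ 634. -143.]
 [ 652. -246.]] 9.938820466219454
nose top [ 623.6 -201.9  243. ]
nose bottom [ 627.1 -208.8  197. ]
chute from side [ 616.9 -197.1  175. ]
joint [ 622.1 -202.1] [-0.8  -0.69  0.12  0.62]
```

```bash
python3 - <<'E'
from h import *
t=cv2.imread("pics/top0.png");s=cv2.imread("pics/side0.png");s5=cv2.imread("pics/s5.png")
for th in(70,85,100): print("basket top",th,circ(blob(t,(405,285),17,25.5,"top",None,th),31))
for th in(110,140): print("ring top",th,circ(blob(t,(338,286),17,70,"top",None,th),33))
for th in(70,90): print("basket side",th,circ(blob(s,(384,239),13,25.5,"side",None,th)))
print("expected side px basket, ring",proj("side",[(466,-43,27),(453.9,128.2,70)]))
g=cv2.cvtColor(s5,cv2.COLOR_BGR2GRAY)
for r in range(157,168): print(r,g[r,350:374].tolist())
E
```

```text
basket top 70 (array([466.6, -44.9,  30. ]), np.float64(0.81))
basket top 85 (array([466.8, -45.1,  30. ]), np.float64(0.59))
basket top 100 (array([467.1, -44.7,  30. ]), np.float64(0.75))
ring top 110 (array([449.4, 125.6,  30. ]), np.float64(5.08))
ring top 140 (array([451.7, 125.7,  30. ]), np.float64(2.07))
basket side 70 (array([458.3, -25.7,  48.4]), np.float64(6.73))
basket side 90 (array([458.5, -23.8,  45. ]), np.float64(5.18))
expected side px basket, ring [[383.03157242 237.17486275]
 [360.62301323 248.63760917]]
157 [207, 162, 109, 63, 35, 34, 48, 68, 82, 85, 83, 84, 85, 96, 112, 123, 118, 95, 59, 33, 28, 30, 28, 36]
158 [156, 106, 63, 37, 31, 37, 57, 85, 102, 108, 110, 114, 121, 138, 160, 172, 162, 128, 78, 39, 30, 29, 30, 32]
159 [100, 59, 35, 29, 30, 40, 63, 92, 109, 117, 124, 135, 150, 170, 189, 197, 182, 140, 83, 51, 49, 49, 47, 42]
160 [55, 35, 30, 29, 31, 41, 65, 94, 114, 125, 137, 153, 173, 188, 201, 201, 182, 139, 96, 81, 87, 87, 84, 75]
161 [31, 27, 29, 30, 29, 40, 66, 95, 119, 134, 151, 167, 184, 196, 203, 201, 181, 146, 122, 121, 124, 122, 116, 105]
162 [27, 28, 30, 29, 28, 39, 64, 94, 118, 138, 155, 173, 188, 198, 202, 198, 178, 151, 140, 140, 138, 133, 124, 112]
163 [27, 28, 29, 29, 29, 35, 53, 81, 107, 128, 147, 165, 184, 194, 194, 180, 160, 138, 129, 127, 121, 114, 102, 92]
164 [29, 28, 30, 29, 29, 32, 39, 58, 80, 99, 117, 138, 160, 172, 167, 146, 123, 108, 99, 89, 83, 76, 71, 66]
165 [29, 30, 30, 30, 30, 30, 32, 37, 47, 59, 72, 87, 108, 122, 120, 102, 92, 92, 86, 78, 78, 80, 80, 84]
166 [29, 28, 28, 30, 29, 31, 30, 28, 29, 31, 34, 42, 56, 69, 75, 75, 84, 96, 96, 96, 102, 107, 113, 119]
167 [26, 29, 29, 30, 30, 30, 31, 28, 28, 27, 27, 29, 32, 38, 45, 57, 72, 84, 92, 100, 106, 114, 123, 129]
```

```bash
cat >> h.py <<'E'
def path(W,p,yaw):
    "W: list of (P,yawdeg,n)"
    p=np.array(p,float)
    for P,y,n in W:
        s=(np.array(P)-p)/n; dy=(y-yaw)/n
        for i in range(n):
            M=R.from_euler('xyz',[180,0,yaw],degrees=True);print((M.inv().apply(s)/25).round(2).tolist(),round(-dy/5,2));yaw+=dy
        p=np.array(P,float);print()
E
python3 - <<'E'
from h import *
o=get_obs();print(o['tool_pos'].round(1),np.rad2deg(o['tcp_rot']))
path([((388,0,130),165,10),((410.6,-240.6,115),191,15)],o['tool_pos'],np.rad2deg(o['tcp_rot'][2]))
# endcap check of level
im=cv2.imread("pics/w5.png")
for dz in(-12.5,12.5): print(proj("wrist",[o['tool_pos']+R.from_euler('xyz',o['tcp_rot']).apply([50,0,-19+dz])],o))
E
```

```text
[358.7 194.3 134.2] [-1.79947816e+02 -3.35269967e-02  1.44867468e+02]
[-0.54, -0.57, 0.02] -0.4
[-0.52, -0.59, 0.02] -0.4
[-0.5, -0.6, 0.02] -0.4
[-0.48, -0.62, 0.02] -0.4
[-0.46, -0.64, 0.02] -0.4
[-0.44, -0.65, 0.02] -0.4
[-0.41, -0.67, 0.02] -0.4
[-0.39, -0.68, 0.02] -0.4
[-0.36, -0.7, 0.02] -0.4
[-0.34, -0.71, 0.02] -0.4

[-0.22, -0.6, 0.04] -0.35
[-0.21, -0.61, 0.04] -0.35
[-0.19, -0.62, 0.04] -0.35
[-0.17, -0.62, 0.04] -0.35
[-0.15, -0.63, 0.04] -0.35
[-0.13, -0.63, 0.04] -0.35
[-0.11, -0.63, 0.04] -0.35
[-0.09, -0.64, 0.04] -0.35
[-0.07, -0.64, 0.04] -0.35
[-0.05, -0.64, 0.04] -0.35
[-0.03, -0.64, 0.04] -0.35
[-0.01, -0.64, 0.04] -0.35
[0.0, -0.64, 0.04] -0.35
[0.02, -0.64, 0.04] -0.35
[0.04, -0.64, 0.04] -0.35

[[322.11568534 206.50707051]]
[[322.09043157 197.06156146]]
```

Request:
{"op": "arm_command", "data": {
  "gripper": [15,15,15,15,15],
  "dp": [
    [-0.54,-0.57,0.02],
    [-0.52,-0.59,0.02],
    [-0.5,-0.6,0.02],
    [-0.48,-0.62,0.02],
    [-0.46,-0.64,0.02]
  ],
  "twist": [-0.4,-0.4,-0.4,-0.4,-0.4]
}}

```text
time: 15.5
tool_pos: [373.2, 96.7, 131.6]
tcp_rot: [-3.141, -0.001, 2.704]
contact_force: [-0.1, -0.1, -3.8]
grip_width: 26.7
finger_force: 30.0
```

Request:
{"op": "arm_command", "data": {
  "gripper": [15,15,15,15,15],
  "dp": [
    [-0.44,-0.65,0.02],
    [-0.41,-0.67,0.02],
    [-0.39,-0.68,0.02],
    [-0.36,-0.7,0.02],
    [-0.34,-0.71,0.02]
  ],
  "twist": [-0.4,-0.4,-0.4,-0.4,-0.4]
}}

```text
time: 16.12
tool_pos: [387.7, -0.4, 129.1]
tcp_rot: [-3.141, -0.002, 2.879]
contact_force: [0.1, -0.1, -4.0]
grip_width: 26.7
finger_force: 30.0
```

Request:
{"op": "arm_command", "data": {
  "gripper": [15,15,15,15,15],
  "dp": [
    [-0.22,-0.6,0.04],
    [-0.21,-0.61,0.04],
    [-0.19,-0.62,0.04],
    [-0.17,-0.62,0.04],
    [-0.15,-0.63,0.04]
  ],
  "twist": [-0.35,-0.35,-0.35,-0.35,-0.35]
}}

```text
time: 16.75
tool_pos: [395.2, -80.4, 124.1]
tcp_rot: [3.142, -0.002, 3.032]
contact_force: [0.7, -0.0, -3.2]
grip_width: 27.0
finger_force: 30.0
```

Request:
{"op": "arm_command", "data": {
  "gripper": [15,15,15,15,15],
  "dp": [
    [-0.13,-0.63,0.04],
    [-0.11,-0.63,0.04],
    [-0.09,-0.64,0.04],
    [-0.07,-0.64,0.04],
    [-0.05,-0.64,0.04]
  ],
  "twist": [-0.35,-0.35,-0.35,-0.35,-0.35]
}}

```text
time: 17.38
tool_pos: [402.4, -160.4, 119.0]
tcp_rot: [3.141, -0.002, -3.099]
contact_force: [-0.7, -0.6, -2.9]
grip_width: 26.8
finger_force: 30.0
```

Request:
{"op": "arm_command", "data": {
  "gripper": [15,15,15,15,15],
  "dp": [
    [-0.03,-0.64,0.04],
    [-0.01,-0.64,0.04],
    [0,-0.64,0.04],
    [0.02,-0.64,0.04],
    [0.04,-0.64,0.04]
  ],
  "twist": [-0.35,-0.35,-0.35,-0.35,-0.35]
}}

```text
time: 18.0
tool_pos: [410.2, -240.1, 113.9]
tcp_rot: [3.141, -0.001, -2.946]
contact_force: [-1.1, -0.6, -3.2]
grip_width: 26.9
finger_force: 30.0
```

Request:
{"op": "arm_command", "data": {
  "gripper": [15,15,15,15,15],
  "dp": [
    [0,0,0],
    [0,0,0],
    [0,0,0],
    [0,0,0],
    [0,0,0]
  ],
  "twist": [0,0,0,0,0]
}}

```text
time: 18.62
tool_pos: [410.6, -239.5, 114.8]
tcp_rot: [-3.141, 0.0, -2.947]
contact_force: [0.0, -0.1, -3.4]
grip_width: 26.7
finger_force: 30.0
```

```bash
python3 - <<'E'
from h import *
o=get_obs();print(o['tool_pos'].round(1),np.rad2deg(o['tcp_rot']),o['moment'].round(2),o['joint_positions'].round(2))
s=capture("side")[:,:,::-1];cv2.imwrite("pics/s7.png",s);t=capture("top")[:,:,::-1];cv2.imwrite("pics/t7.png",t)
P=o['tool_pos']+R.from_euler('xyz',o['tcp_rot']).apply([-115,0,4.8-31]);print(P.round(1),proj("side",[P,P-[0,0,31]]),proj("top",[P]))
path([((508.8,-221.5,109.2),191,8)],o['tool_pos'],np.rad2deg(o['tcp_rot'][2])%360)
g=cv2.cvtColor(s,cv2.COLOR_BGR2GRAY);u=proj("side",[P])[0].astype(int)
print(blob(s,tuple(map(int,proj("side",[P-[0,0,8]])[0])),18,P[2],"side",None,110).mean(0))
E
```

```text
[ 410.6 -239.5  114.8] [-1.79988728e+02  4.70671382e-03 -1.68865513e+02] [ 0.01  0.19 -0.  ] [-0.69  0.38  1.81 -0.    0.95 -2.45]
[ 523.5 -217.3  141. ] [[391.9888002  177.61751348]
 [391.07200409 187.25716541]] [[485.99726578 252.82465788]]
[-0.5, -0.01, 0.03] 0.0
[-0.5, -0.01, 0.03] 0.0
[-0.5, -0.01, 0.03] 0.0
[-0.5, -0.01, 0.03] 0.0
[-0.5, -0.01, 0.03] 0.0
[-0.5, -0.01, 0.03] 0.0
[-0.5, -0.01, 0.03] 0.0
[-0.5, -0.01, 0.03] 0.0

[ 507.70922313 -200.1280772 ]
```

Request:
{"op": "arm_command", "data": {
  "gripper": [15,15,15,15,15],
  "dp": [
    [-0.4,0,0.06],
    [-0.5,-0.01,0.06],
    [-0.5,-0.01,0.06],
    [-0.5,-0.01,0.04],
    [-0.5,-0.01,0]
  ],
  "twist": [0,0,0,0,0]
}}

```text
time: 19.35
tool_pos: [470.6, -228.8, 109.0]
tcp_rot: [3.141, -0.0, -2.947]
contact_force: [0.4, 0.0, -3.8]
grip_width: 26.8
finger_force: 30.0
```

Request:
{"op": "arm_command", "data": {
  "gripper": [15,15,15,15,15],
  "dp": [
    [-0.5,-0.01,0],
    [-0.5,-0.01,0],
    [-0.4,-0.01,0],
    [-0.2,0,0],
    [0,0,0]
  ],
  "twist": [0,0,0,0,0]
}}

```text
time: 19.98
tool_pos: [509.2, -222.0, 109.1]
tcp_rot: [3.142, -0.0, -2.947]
contact_force: [-0.8, 0.5, -3.0]
grip_width: 26.7
finger_force: 30.0
```

Request:
{"op": "arm_command", "data": {
  "gripper": [15,15,15,15,15],
  "dp": [
    [0,0,0],
    [0,0,0],
    [0,0,0],
    [0,0,0],
    [0,0,0]
  ],
  "twist": [0,0,0,0,0]
}}

```text
time: 20.6
tool_pos: [509.0, -222.1, 109.2]
tcp_rot: [-3.141, 0.0, -2.948]
contact_force: [-0.5, -0.0, -4.8]
grip_width: 26.8
finger_force: 30.0
```

```bash
python3 - <<'E'
from h import *
o=get_obs();print(o['tool_pos'].round(1),np.rad2deg(o['tcp_rot']),o['contact_force'].round(1),o['joint_positions'].round(2))
s=capture("side")[:,:,::-1];cv2.imwrite("pics/s8.png",s);t=capture("top")[:,:,::-1];cv2.imwrite("pics/t8.png",t)
P=o['tool_pos']+R.from_euler('xyz',o['tcp_rot']).apply([-115,0,-35.8]);print(P.round(1),proj("side",[P,P-[0,0,31]]),proj("top",[P]))
def crop(im,x,y,w,h,k):
    c=cv2.resize(im[y:y+h,x:x+w],(w*k,h*k),interpolation=cv2.INTER_CUBIC)
    for i in range(0,w,10): cv2.line(c,(i*k,0),(i*k,4 if (x+i)%50 else 12),(0,255,255),1)
    for i in range(0,h,10): cv2.line(c,(0,i*k),(4 if (y+i)%50 else 12,i*k),(0,255,255),1)
    return c
cv2.imwrite("pics/c8.png",np.hstack([crop(s,325,130,80,75,6),crop(t,450,170,53,75,6)]))
E
```

```text
[ 509.  -222.1  109.2] [-1.79993467e+02  1.10684156e-03 -1.68882119e+02] [-0.5 -0.  -4.8] [-0.55  0.51  1.6  -0.    1.03 -2.31]
[ 621.9 -200.   145. ] [[360.3904241  172.14002211]
 [359.80121709 181.62342326]] [[477.1376255  211.80866282]]
```

View pics/c8.png

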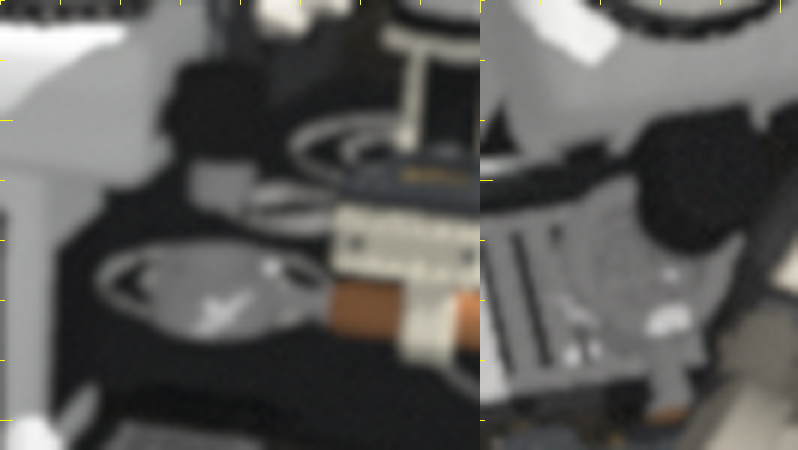

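```bash
python3 - <<'E'
from h import *
g=cv2.cvtColor(cv2.imread("pics/s8.png"),cv2.COLOR_BGR2GRAY);g5=cv2.cvtColor(cv2.imread("pics/s7.png"),cv2.COLOR_BGR2GRAY)
print("tube");[print(r,g[r,353:371].tolist()) for r in range(160,165,2)]
print("ring");[print(r,g[r,340:380].tolist()) for r in range(171,188)]
C=np.array([621.9,-200,0]);a=np.deg2rad(np.arange(0,360,5));
for nm,r,z in(("flange top",31,145),("ring top",33,142),("ring bot",33,114)):
    q=proj("side",np.c_[C[0]+r*np.cos(a),C[1]+r*np.sin(a),0*a+z]);print(nm,q.min(0).round(1),q.max(0).round(1))
q=proj("side",np.c_[C[0]+16*np.cos(a),C[1]+16*np.sin(a),0*a+175]);print("tube",q.min(0).round(1),q.max(0).round(1))
E
```

```text
tube
160 [29, 30, 39, 65, 92, 108, 115, 118, 120, 121, 120, 119, 115, 105, 89, 79, 81, 85]
162 [29, 29, 39, 61, 88, 108, 116, 118, 120, 121, 120, 118, 113, 114, 122, 135, 138, 137]
164 [28, 29, 31, 37, 53, 70, 81, 87, 94, 103, 110, 105, 92, 90, 96, 94, 88, 82]
ring
171 [25, 28, 29, 34, 40, 46, 54, 61, 69, 83, 91, 95, 93, 91, 91, 95, 99, 103, 106, 106, 108, 108, 108, 107, 102, 99, 93, 84, 76, 70, 65, 57, 50, 46, 43, 37, 29, 29, 29, 52]
172 [26, 29, 39, 56, 71, 81, 89, 87, 90, 100, 108, 110, 107, 104, 105, 108, 110, 113, 115, 117, 118, 119, 117, 117, 114, 111, 107, 103, 102, 105, 102, 91, 81, 77, 73, 59, 44, 33, 34, 59]
173 [28, 38, 62, 87, 101, 107, 105, 92, 80, 88, 98, 103, 106, 107, 107, 108, 112, 115, 117, 120, 120, 120, 119, 116, 116, 113, 110, 110, 121, 139, 143, 126, 102, 94, 92, 82, 67, 54, 42, 63]
174 [32, 55, 86, 107, 111, 100, 86, 66, 62, 81, 98, 103, 106, 105, 103, 105, 111, 114, 116, 118, 120, 119, 118, 117, 115, 112, 108, 112, 130, 159, 167, 141, 98, 80, 82, 85, 82, 74, 62, 64]
175 [42, 72, 99, 106, 91, 70, 51, 45, 67, 99, 113, 110, 107, 106, 105, 107, 111, 114, 116, 116,
[... 1751 characters left out ...]
 101, 90, 81, 81, 79, 71, 57, 45, 38, 40, 49, 57]
185 [26, 28, 27, 30, 28, 28, 29, 30, 29, 30, 34, 44, 59, 72, 85, 95, 109, 125, 136, 142, 137, 124, 113, 109, 105, 102, 98, 90, 78, 63, 52, 46, 41, 36, 31, 29, 30, 29, 34, 37]
186 [27, 28, 28, 30, 29, 29, 28, 28, 29, 28, 29, 32, 36, 44, 52, 60, 73, 83, 92, 95, 92, 84, 79, 77, 73, 70, 64, 57, 47, 38, 32, 30, 28, 28, 27, 28, 27, 28, 28, 31]
187 [25, 27, 29, 31, 28, 29, 30, 29, 30, 29, 29, 30, 30, 30, 32, 33, 37, 41, 44, 47, 49, 46, 45, 45, 42, 38, 35, 31, 31, 28, 29, 27, 30, 28, 29, 29, 29, 28, 29, 31]
flange top [350.4 169. ] [370.4 175.4]
ring top [349.7 169.8] [371.  176.5]
ring bot [349.3 178.2] [370.4 185.2]
tube [355.8 161.3] [366.2 164.4]
```

```bash
python3 - <<'E'
from h import *
t=cv2.imread("pics/t8.png");C=np.array([621.9,-200,114]);Rz=R.from_euler('z',11.1,degrees=True)
def q(p): u=proj("top",[C+Rz.apply(p)])[0];return u.round(1),((u-[450,170])*6+[480,0]).round(0)
for n,p in dict(centre=(0,0,31),handle0=(-60,0,26),handle0lo=(-60,0,14),lugR=(0,-40,23),lugL=(0,40,23),ringfront=(-33,0,28),ringback=(33,0,28),ringL=(0,33,28),ringR=(0,-33,28)).items(): print(n,*q(p))
for k in(175,197,243): u=proj("top",[[621.9,-200,k]])[0];print(k,u,(u-[450,170])*6+[480,0])
hsv=cv2.cvtColor(t,cv2.COLOR_BGR2HSV);g=cv2.cvtColor(t,cv2.COLOR_BGR2GRAY)
m=(hsv[:,:,1]>90)&(hsv[:,:,0]<15)&(hsv[:,:,2]>60);m[:, :470]=0;m[:232]=0;m[250:]=0;m[:,495:]=0
y,x=np.nonzero(m);print("brown",x.min(),x.max(),y.min(),y.max(),x.mean(),y.mean(),len(x))
print("neck rows");[print(r,g[r,472:494].tolist()) for r in (230,233,236)]
print("nose rows");[print(r,g[r,470:506].tolist()) for r in (197,200,204,208,211)]
print("nose col");[print(c,g[200:232,c].tolist()) for c in (480,485,489)]
E
```

```text
centre [477.1 211.8] [643. 251.]
handle0 [482.6 236.5] [676. 399.]
handle0lo [481.3 237.8] [668. 407.]
lugR [492.8 210.1] [737. 241.]
lugL [459.8 215.6] [539. 273.]
ringfront [480.1 225.4] [661. 332.]
ringback [473.6 199.2] [621. 175.]
ringL [463.2 214.4] [559. 267.]
ringR [490.5 209.9] [723. 240.]
175 [480.36891376 207.86701255] [662.21348255 227.20207527]
197 [482.81778324 204.8717062 ] [676.90669945 209.23023718]
243 [488.18828257 198.30379799] [709.12969542 169.82278796]
brown 480 483 239 239 481.5 239.0 4
neck rows
230 [123, 121, 122, 124, 122, 114, 110, 113, 117, 119, 118, 110, 102, 99, 93, 73, 46, 53, 76, 89, 96, 99]
233 [67, 61, 54, 53, 51, 53, 81, 104, 113, 117, 119, 109, 84, 45, 31, 36, 43, 46, 58, 69, 82, 92]
236 [27, 29, 28, 28, 30, 36, 62, 94, 113, 118, 120, 118, 104, 76, 54, 60, 70, 82, 88, 95, 109, 124]
nose rows
197 [30, 35, 29, 30, 30, 26, 27, 23, 27, 28, 28, 29, 33, 31, 33, 31, 32, 32, 31, 33, 32, 27, 30, 29, 33, 32, 32, 30, 26, 29, 28, 32, 35, 42, 41, 46]
200 [66, 84, 99, 105, 107, 90, 52, 26, 23, 26, 27, 28, 32, 32, 33, 33, 32, 32, 32, 34, 28, 31, 33, 32, 30, 29, 
[... 262 characters left out ...]
, 29, 27, 23, 30, 25, 25, 35, 47, 50, 37, 40, 46, 52, 55, 62, 59, 57, 68, 94, 136, 180]
211 [112, 109, 110, 110, 111, 112, 108, 103, 92, 80, 66, 51, 38, 35, 29, 28, 32, 35, 44, 64, 89, 106, 104, 79, 50, 50, 52, 58, 60, 60, 69, 96, 137, 178, 205, 217]
nose col
480 [27, 26, 29, 29, 27, 28, 29, 27, 25, 29, 42, 66, 92, 107, 118, 133, 129, 114, 112, 114, 128, 162, 187, 195, 192, 167, 128, 118, 118, 118, 117, 115]
485 [33, 31, 32, 31, 34, 33, 30, 29, 29, 27, 27, 28, 52, 81, 102, 107, 108, 108, 110, 115, 120, 129, 135, 134, 121, 110, 118, 120, 122, 118, 99, 63]
489 [34, 32, 30, 32, 33, 33, 35, 32, 25, 26, 36, 64, 99, 117, 120, 121, 122, 120, 119, 110, 92, 71, 50, 35, 32, 43, 48, 54, 53, 49, 53, 54]
```

The side and top cues disagree by a few mm. I'll calibrate both cameras on the portafilter itself, using the standoff pictures where its ring is unobstructed, then refit the nose arc.

```bash
cat > e.py <<'E'
from h import *
from scipy.ndimage import map_coordinates,gaussian_filter1d
from scipy.optimize import least_squares
def edges(g,cam,C,r,z,angs,sp=7,sgn=None,minc=25):
    "along outward normals of the projected circle, strongest-gradient subpixel edge -> offset px, normal"
    out=[]
    c0=proj(cam,[[C[0],C[1],z]])[0]
    for a in np.deg2rad(angs):
        p=proj(cam,[[C[0]+r*np.cos(a+k),C[1]+r*np.sin(a+k),z] for k in(-.02,0,.02)])
        t=p[2]-p[0];n=np.array([t[1],-t[0]])/np.linalg.norm(t)
        if n@(p[1]-c0)<0:n=-n
        s=np.arange(-sp,sp+.01,.25);q=p[1]+s[:,None]*n
        v=gaussian_filter1d(map_coordinates(g.astype(float),[q[:,1],q[:,0]],order=1),2);d=np.gradient(v,s)
        if sgn: d=np.maximum(d*sgn,0)
        else: d=abs(d)
        k=d.argmax()
        if d[k]*3>minc: out.append((np.rad2deg(a),s[k],*n,d[k]))
    return np.array(out)
def fit(e):
    f=lambda q:e[:,2:4]@q-e[:,1]
    r=least_squares(f,[0,0],loss='soft_l1',f_scale=.5);return r.x.round(2),np.median(abs(r.fun)).round(2),len(e)
E
python3 - <<'E'
from e import *
L=lambda n:cv2.cvtColor(cv2.imread(f"pics/{n}.png"),cv2.COLOR_BGR2GRAY)
t5,t7,t8,s5,s7,s8,t0=map(L,("t5","t7","t8","s5","s7","s8","top0"))
A=np.arange(0,360,6)
print("t7 ring (523.5,-217.3) rim z150.6: bright inside->dark outside")
A2=[a for a in A if abs((a-191+180)%360-180)>25]
e=edges(t7,"top",(523.5,-217.3),33,147.6,A2,5,-1);print(fit(e));print(e[:,:2].round(1).tolist())
e=edges(s7,"side",(523.5,-217.3),33,147.6,A2,5,-1);print("s7",fit(e));print(e[:,:2].round(1).tolist())
print("nose bottom t5 (dark in, bright out)")
e=edges(t5,"top",(622,-200),21,197,np.arange(90,260,6),6,1);print(fit(e));print(e[:,[0,1,4]].round(1).tolist())
e=edges(t8,"top",(622,-200),21,197,np.arange(90,260,6),6,1);print("t8",fit(e));print(e[:,[0,1,4]].round(1).tolist())
E
```

```text
t7 ring (523.5,-217.3) rim z150.6: bright inside->dark outside
(array([ 0.26, -0.18]), np.float64(0.52), 51)
[[0.0, 0.2], [6.0, 0.2], [12.0, 0.2], [18.0, 0.5], [24.0, 0.2], [30.0, 0.0], [36.0, 0.0], [42.0, 0.2], [48.0, 0.2], [54.0, 0.2], [60.0, 0.2], [66.0, 0.0], [72.0, 0.2], [78.0, 0.5], [84.0, 0.2], [90.0, 4.0], [96.0, 4.0], [102.0, 4.0], [108.0, 4.0], [114.0, 4.0], [120.0, 3.5], [126.0, 3.5], [132.0, 3.0], [138.0, 2.8], [144.0, 3.2], [150.0, 0.8], [156.0, 0.8], [162.0, 0.2], [222.0, 0.8], [228.0, 0.8], [234.0, 1.0], [240.0, 1.0], [246.0, 0.8], [252.0, 1.0], [258.0, 0.8], [264.0, 3.5], [270.0, 3.5], [276.0, 3.5], [282.0, 3.2], [288.0, 3.5], [294.0, 3.0], [300.0, 0.8], [306.0, 0.8], [312.0, 0.8], [318.0, 0.8], [324.0, 0.8], [330.0, 0.8], [336.0, 0.8], [342.0, 0.8], [348.0, 0.5], [354.0, 0.5]]
s7 (array([0.62, 0.29]), np.float64(0.29), 49)
[[0.0, -0.5], [6.0, -0.5], [12.0, -0.5], [18.0, -0.5], [24.0, -0.8], [30.0, -0.5], [36.0, -0.5], [42.0, 0.0], [48.0, 0.0], [54.0, -0.2], [60.0, -0.5], [66.0, -0.2], [72.0, -0.2], [78.0, 0.0], [84.0, 0.0], [90.0, 0.0], [96.0, 4.2], [102.0, 4.0], [10
[... 852 characters left out ...]
.0], [186.0, -2.0, 26.5], [192.0, -2.0, 16.0], [198.0, -2.0, 8.7]]
t8 (array([ 1.29, -1.49]), np.float64(0.16), 28)
[[90.0, -2.0, 29.0], [96.0, -2.0, 28.6], [102.0, -2.0, 29.3], [108.0, -2.0, 28.7], [114.0, -2.0, 29.2], [120.0, -2.0, 28.2], [126.0, -2.0, 28.2], [132.0, -2.0, 28.0], [138.0, -2.0, 27.5], [144.0, -2.0, 26.1], [150.0, -2.0, 25.8], [156.0, -1.8, 27.1], [162.0, -1.8, 28.7], [168.0, -1.5, 29.3], [174.0, -1.2, 29.2], [180.0, -1.2, 28.5], [186.0, -1.2, 29.8], [192.0, -1.0, 26.1], [198.0, -1.0, 25.0], [204.0, -0.8, 27.6], [210.0, -0.8, 32.0], [216.0, -0.5, 35.5], [222.0, -0.2, 33.5], [228.0, -0.5, 34.1], [234.0, -0.2, 31.1], [240.0, -0.2, 29.7], [246.0, 0.0, 24.0], [252.0, 0.0, 10.0]]
```

```bash
python3 - <<'E'
from e import *
L=lambda n:cv2.cvtColor(cv2.imread(f"pics/{n}.png"),cv2.COLOR_BGR2GRAY)
t7,t8,s5,s7,s8=map(L,("t7","t8","s5","s7","s8"))
def fit3(e,k=np.r_[0:0]):
    r=least_squares(lambda q:e[:,2:4]@q[:2]+q[2]-e[:,1],[0,0,0],loss='soft_l1',f_scale=.3);return r.x.round(2),np.median(abs(r.fun)).round(2)
A=np.r_[0:90:6,150:164:6,222:260:6,300:360:6]
print("ring t7",fit3(edges(t7,"top",(523.5,-217.3),33,147.6,A,2,-1)),"s7",fit3(edges(s7,"side",(523.5,-217.3),33,147.6,A,2,-1)))
print("nose t8",fit3(edges(t8,"top",(622,-200),21,197,np.arange(90,250,6),6,1)))
# side: horizontal extremes of tube (z 175..195) and ring in s8, by row profile
def ext(g,cam,C,r,z,sg):
    a=np.deg2rad(np.arange(0,360,2));q=proj(cam,np.c_[C[0]+r*np.cos(a),C[1]+r*np.sin(a),0*a+z]);res=[]
    for i,s in((q[:,0].argmin(),-1),(q[:,0].argmax(),1)):
        x=np.arange(-4,4.01,.1);v=gaussian_filter1d(map_coordinates(g.astype(float),[0*x+q[i,1],q[i,0]+x],order=1),5);d=np.gradient(v,x)*s*sg;res+=[(round(x[d.argmax()],1),round(d.max()))]
    return res
for z in(178,181,184,187): print("tube",z,ext(s5,"side",(622,-200),16,z,-1),ext(s8,"side",(622,-200),16,z,-1),ext(s7,"side",(622,-200),16,z,-1))
for z in(200,210,220): print("nose",z,ext(s5,"side",(622,-200),21,z,1),ext(s7,"side",(622,-200),21,z,1))
for z in(140,142): print("ring s8",z,ext(s8,"side",(621.9,-200),33,z,-1))
E
```

```text
ring t7 (array([0.31, 0.09, 0.53]), np.float64(0.1)) s7 (array([0.67, 0.19, 0.11]), np.float64(0.13))
nose t8 (array([ 1.12, -0.45, -0.86]), np.float64(0.05))
tube 178 [(np.float64(0.7), 28), (np.float64(0.1), 23)] [(np.float64(0.6), 25), (np.float64(-1.9), 4)] [(np.float64(0.5), 26), (np.float64(-2.5), 3)]
tube 181 [(np.float64(0.5), 27), (np.float64(0.2), 30)] [(np.float64(0.4), 26), (np.float64(-1.3), 4)] [(np.float64(0.3), 26), (np.float64(-1.2), 4)]
tube 184 [(np.float64(0.5), 27), (np.float64(0.6), 40)] [(np.float64(0.3), 26), (np.float64(0.1), 12)] [(np.float64(0.2), 25), (np.float64(0.1), 12)]
tube 187 [(np.float64(0.4), 26), (np.float64(0.9), 49)] [(np.float64(0.4), 25), (np.float64(0.5), 21)] [(np.float64(0.3), 25), (np.float64(0.4), 22)]
nose 200 [(np.float64(-1.6), 63), (np.float64(3.3), 9)] [(np.float64(-1.6), 33), (np.float64(3.3), 8)]
nose 210 [(np.float64(-2.7), 29), (np.float64(3.4), 8)] [(np.float64(-3.0), 23), (np.float64(3.4), 9)]
nose 220 [(np.float64(-3.0), 48), (np.float64(-3.4), 1)] [(np.float64(-3.1), 30), (np.float64(2.8), 1)]
ring s8 140 [(np.float64(-0.5), 12), (np.float64(0.5), 36)]
ring s8 142 [(np.float64(-0.5), 9), (np.float64(0.4), 29)]
```

Both cameras now agree: the basket needs to move only about 2 mm, mostly sideways.

Request:
{"op": "arm_command", "data": {
  "gripper": [15,15,15,15,15],
  "dp": [
    [-0.02,-0.04,0],
    [-0.02,-0.04,0],
    [0,0,0],
    [0,0,0],
    [0,0,0]
  ],
  "twist": [0,0,0,0,0]
}}

```text
time: 21.32
tool_pos: [510.4, -223.9, 109.2]
tcp_rot: [-3.142, -0.0, -2.948]
contact_force: [0.3, 0.0, -3.3]
grip_width: 26.9
finger_force: 30.0
```

Request:
{"op": "arm_command", "data": {
  "gripper": [15,15,15,15,15],
  "dp": [
    [0,0,0],
    [0,0,0],
    [0,0,0],
    [0,0,0],
    [0,0,0]
  ],
  "twist": [0,0,0,0,0]
}}

```text
time: 21.95
tool_pos: [510.4, -223.9, 109.2]
tcp_rot: [-3.142, -0.0, -2.948]
contact_force: [0.2, -0.1, -4.3]
grip_width: 27.1
finger_force: 30.0
```

```bash
python3 - <<'E'
from h import *
o=get_obs();print(o['time'],o['tool_pos'].round(1),np.rad2deg(o['tcp_rot']).round(2),o['contact_force'].round(1),o['grip_width'],abs(o['dq']).max())
print(close_job())
E
```

```text
21.95 [ 510.4 -223.9  109.2] [-180.     -0.   -168.88] [ 0.2 -0.1 -4.3] 27.063120506366566 0.0016960601614953547
the job is handed in; nothing more can be done
None
```

I handed the job in at 22 s: the deep basket is seated in the portafilter, and I'm holding it steady and level under the chute, centred to within about 2 mm, with the rim about 3 cm below the mouth and the handle straight out to within about a degree (by my measurements; the verdict was not shown).

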